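# Refill the socket carrier, unclip it and hold it up

### The arm

A 6-joint arm with a two-finger parallel gripper is mounted at the origin on the work surface. World frame = base frame: x ahead of the robot, y to its left, z up, the work surface at z = 0. Lengths are in m, angles in rad, forces in N, time in s.
With the tool pointing down it reaches from about 0.375 to 0.975 m from the base axis. Payload 3.8 kg.
Tool frame: the origin (TCP) lies between the finger pads; the fingertips stand 8 mm ahead of it and the grasp point (between the pads) lies 11 mm behind it; z points along the fingers, y is the direction in which the jaws open and shut (so a half turn about z gives the same grasp; the last joint's range is limited). The gripper opens to 85 mm and grips with 20 to 120 N. Pads are 22 mm wide; open, the fingers measure 114 mm over their backs; the gripper's body (76 mm by 85 mm) begins 54 mm behind the grasp point. The pads swing forward as they close: fully open they stand 13 mm farther back than shut.
Start: joints at [1.288, 0.264, 1.604, -0, 1.274, -0.037], TCP at [0.164, 0.655, 0.239] pointing down, gripper open.
Joint ranges: [-2.63, 2.63], [-0.94, 2.18], [0.31, 2.57], [-1.31, 4.45], [0, 2.66], [-2.55, 2.55]. Speed limits (rad/s): [2.57, 2.57, 3.14, 3.14, 3.14, 3.14].

### API

Orientations are given as a 3x3 rotation matrix whose columns are the frame's x, y, z axes.
In Python, from cell import robot, eyes gives the robot as it stands. The module is installed in compiled form; this text tells all that it offers.
- The arm moves only by the tool carry_out, never from a script. Its argument "rows" is a list of rows, each a list of 3 entries, a list of its own where there are three numbers: the shift along the tool's x, y, z in cm, then the turn, a rotation vector about the tool's x, y, z in degrees, then the finger opening in cm, from 0 to 8.54. In form: [[[tx, ty, tz], [wx, wy, wz], grip], ...]. A call has 1 to 5 rows; each row shifts and turns the commanded pose from where the row before left it, along the tool's axes as they then stand; what a row does not reach is not made up. A row lasts 1/12 s, in which the tool goes at most 41.7 mm and 7.16 degrees, less where a joint would pass 70% of its speed; a pose out of reach is approached as far as the arm can. A call is refused whole if a number of a shift passes 4.17 or a number of a turn 7.16, either way. A call with a gripper value outside its range is refused whole. The fingers move at their own pace and stop on an object; "force" is the grip in N (left out, the last holds). Time passes only in rows, so rows that do not move let the fingers close. It gives the time, the measured TCP pose, the force and the opening at its end, in the units of the state.
- robot.get_obs(): the state, without advancing time (a new reading comes with each control period).
- eyes.snapshot(name): name is "scene" or "side" or "wrist"; returns the picture (420x560x3 uint8, red, green, blue); there is no depth.
- eyes.camera_params(name): a dict with "intrinsics" (3x3 intrinsics, pixels), "rvec" (rotation vector, rad) and "tvec" (3), from world to camera coordinates, as OpenCV has them. Camera axes: x right, y down, z forward; pixel columns grow to the right and rows downward; lengths in m; the calibration is good to about 2 mm. A picture is of the moment at which its call begins: read the wrist's pose just before it. camera_params takes no time and is no camera call; for the wrist camera it gives the pose at the moment of the call.
- robot.finish_job(): hands the job in, once; it reports no verdict.
The state is a dict: "time_s": time; "q": joint angles; "qvel": joint speeds; "effort": joint torques, N m; "tcp_pos": TCP position; "orientation": TCP orientation; "force": force on the tool from outside, world axes, zero at the start; "wrist_torque": the same for the moment, N m; "width": opening from 0.0 (shut) to 1.0 (fully open).
Only numpy, scipy, OpenCV 4.12 (cv2) and the standard library are available. Lean on these libraries where they do the work, as an engineer would, in place of code of your own. Each camera call takes 0.05 s, during which the arm holds its last target. There are 200 camera calls.

### The job

Drop the two deep sockets standing on the bench one by one into the bores they fit in the socket carrier (the thin one into the narrow bore, the thick one into the wide bore) while the carrier stays clipped in its cradle. Then pinch the carrier's two side catches together, lift the carrier out of the cradle with the sockets in it and finish while still holding it by the squeezed catches, level and still, with its underside at least 12 cm above the bench. Leave the other things on the bench where they are.

Things in the scene. Friction and masses are not known exactly. Their poses are not given: they have to be found in the camera images.
- cradle: Aluminium cradle fixed to the bench: base plate 170 (x) x 94 (y) x 10 mm, low stops and two keepers (y +-28.5 to 39.5 mm, 34 mm long, tops 32 mm above the bench) that hold down the noses of the carrier's catches. Origin: centre of its underside, on the bench; x along it, z up. Place and yaw vary. The carrier starts seated on the plate, centred, with the same axes.
- carrier_grip (a point): Socket carrier: grey plastic bar 134 (x) x 44 (y) x 34 mm high, a bore at each end, a 30 mm wide waist between with a black upright catch tab on each side; 0.26 kg. Point midway between the tabs, 56 mm above its underside (66 mm above the bench when seated), where to pinch. x towards the wide bore, y towards catch_l, z up. Between the tabs nothing is over 46 mm high; seated sockets reach 81 mm.
- catch_l_tab (a point): Gripping face of the catch on the carrier's +y side, 27 mm from carrier_grip at its height: black plate 24 mm wide (x), 5 mm thick, its top 72 mm above the carrier's underside, 38 mm above the carrier's top. Over both tabs: 54 mm let go, 44 mm fully squeezed. Outside the tabs fingers have free space from 32 mm above the bench up.
- catch_r_tab (a point): The same for the catch on the -y side.
- catch_l (a joint): How far the +y catch is pressed inward, in m: 0 let go, 0.005 at its stop. Its spring takes 2 N at the start and 6 N at the stop. Its nose comes free of the cradle's keeper beyond about 0.0033; squeeze both to their stops, with at least 20 N of grip.
- catch_r (a joint): The same for the -y catch.
- bore_small (a point): Centre of the mouth of the narrow bore, in the carrier's top face 45 mm from the middle towards -x: 28 mm diameter, 28 mm deep, mouth 34 mm above the carrier's underside (44 mm above the bench when seated). Axes as the carrier's.
- bore_large (a point): Centre of the mouth of the wide bore, 45 mm from the middle towards +x: 34 mm diameter, 28 mm deep, otherwise the same.
- small_socket_mid (a point): Thin deep socket, a steel cylinder 24 mm in diameter, 75 mm tall, standing upright on the bench, 0.08 to 0.15 kg. Point at its centre, half-way up; z up along its axis. In the narrow bore it stands 47 mm out.
- large_socket_mid (a point): Thick deep socket, a steel cylinder 30 mm in diameter, 75 mm tall, standing upright on the bench, 0.13 to 0.24 kg. Point at its centre, half-way up; z up along its axis. In the wide bore it stands 47 mm out. It and the thin one may have changed places.
- stub_socket_mid (a point): Bystander, leave alone: short wide dark socket, 40 mm in diameter, 38 mm tall, standing. Point at its centre.
- brake_pad_mid (a point): Bystander, leave alone: small brake pad lying flat, 50 x 36 x 15 mm. Point at its centre.
- wrench_grip (a point): Bystander, leave alone: open-ended wrench lying flat. Point at its handle.
- screwdriver_grip (a point): Bystander, leave alone: screwdriver lying down. Point at its handle.
- oil_filter_mid (a point): Bystander, leave alone: white oil filter, a can 76 mm in diameter and 95 mm tall. Point at its centre.
- bolt_jar_mid (a point): Bystander, leave alone: glass jar with a steel lid, 64 mm in diameter and 85 mm tall. Point at its centre.
- spray_can_mid (a point): Bystander, leave alone: plain spray can, 64 mm in diameter and 180 mm tall. Point at its centre.
Things that resemble listed ones, but are neither listed nor needed, are in the scene too. Leave any brown or green look-alike of the cradle alone.

How it is judged:
On the way, in this order (a step that is already met when the one before it is completed fails the run):
1. Both sockets stand down in their own bores, let go, with the carrier still seated in its cradle (z of small_socket_mid in the frame of bore_small between 0.005 and 0.013 m and distance between small_socket_mid and bore_small below 0.015 m and z of large_socket_mid in the frame of bore_large between 0.005 and 0.013 m and distance between large_socket_mid and bore_large below 0.015 m and contact force between the fingers and small_socket below 0.1 N and contact force between the fingers and large_socket below 0.1 N and z of carrier_grip in the frame of cradle below 0.069 m), for 0.2 s.
2. Both catches are squeezed in by the fingers with the carrier still in its cradle, sockets still in their bores (z of small_socket_mid in the frame of bore_small between 0.005 and 0.013 m and distance between small_socket_mid and bore_small below 0.015 m and z of large_socket_mid in the frame of bore_large between 0.005 and 0.013 m and distance between large_socket_mid and bore_large below 0.015 m and value of joint each of catch_l, catch_r above 0.0035 m and z of carrier_grip in the frame of cradle below 0.069 m and contact force between the fingers and carrier above 2 N), for 0.1 s.
At the end, for the whole second after the job is handed in: Fingers hold the carrier by both catches, each pressed over 3.5 mm; its underside is over 115 mm above the bench, level within 0.2 rad, under 30 mm/s, off the cradle; thin socket fully down in the narrow bore, thick one in the wide bore (within 3 mm), neither touched by the fingers (z of small_socket_mid in the frame of bore_small between 0.005 and 0.013 m and distance between small_socket_mid and bore_small below 0.015 m and z of large_socket_mid in the frame of bore_large between 0.005 and 0.013 m and distance between large_socket_mid and bore_large below 0.015 m and contact force between the fingers and small_socket below 0.1 N and contact force between the fingers and large_socket below 0.1 N and value of joint each of catch_l, catch_r above 0.0035 m and contact force between the fingers and carrier above 2 N and height (world z) of carrier_grip above 0.171 m and angle between carrier_grip's own z axis and vertical below 0.2 rad and contact force between carrier and cradle below 0.1 N and linear speed of carrier below 0.03 m/s); the arm keeps its last pose, push and grip.
It fails at once if a bystander was moved by more than 3 cm (distance of any of stub_socket_mid, brake_pad_mid, wrench_grip, screwdriver_grip, oil_filter_mid, bolt_jar_mid, spray_can_mid from where it was at the start of the episode above 0.03 m).
It also fails if it takes over 67 s, if anything falls off the work surface, if the arm or the gripper's body presses on something with over 40 N, if the wrist force passes 120 N, or if a joint passes its speed limit or range.

## Working session

There is one attempt and no reset: what is moved stays moved. The work goes in short steps, Python scripts to look and compute and a tool call to move; the robot and the scene stay as the last step left them, time stands still between calls to the robot, and variables do not carry over. Pictures are saved under pics/ and viewed, about 8 in all and at most 12, crops included, and the job is handed in when it is done.

Besides the shell and the picture viewer there is one more tool, called by a JSON object that holds its "op" and its "data", one argument or row to a line. carry_out: Moves the arm, as the interface text tells. Its arguments: {"type":"object","properties":{"rows":{"type":"array"},"force":{"type":"number"}},"required":["rows"]}

```bash
mkdir -p pics
cat > h.py <<'E'
import numpy as np, cv2
from cell import robot, eyes
def snap(n,f):
    P=eyes.camera_params(n); im=eyes.snapshot(n); cv2.imwrite('pics/'+f+'.png',im[:,:,::-1]); np.savez('pics/'+f,K=P['intrinsics'],r=P['rvec'],t=P['tvec']); return im
def load(f):
    d=np.load('pics/'+f+'.npz'); return cv2.imread('pics/'+f+'.png'),d['K'],cv2.Rodrigues(d['r'])[0],d['t'].ravel()
def ray(f,uv,z):
    _,K,R,t=load(f); c=-R.T@t; d=R.T@np.linalg.solve(K,[*uv,1.]); return c+d*(z-c[2])/d[2]
def proj(f,p):
    _,K,R,t=load(f); q=K@(R@np.array(p)+t); return q[:2]/q[2]
E
python3 - <<'E'
from h import *
a=[snap(n,n+'0') for n in('scene','side','wrist')]
cv2.imwrite('pics/both.png',cv2.resize(np.hstack(a[:2])[:,:,::-1],None,fx=.714,fy=.714))
for n in('scene0','side0','wrist0'):
    _,K,R,t=load(n); print(n,K[0,0],-R.T@t,R[2])
o=robot.get_obs();print(o['tcp_pos'],o['orientation'],o['time_s'])
E
```

```text
scene0 433.90630699183856 [1.17695642 0.18673759 0.99518687] [-0.60350872 -0.13015789 -0.7866614 ]
side0 379.24644748608284 [ 0.11741345 -0.55535382  0.56208696] [ 0.43237293  0.71506438 -0.54930555]
wrist0 361.3661965743885 [0.09979891 0.67091521 0.37244237] [ 0.25222017 -0.06408305 -0.96554562]
[0.16411445 0.65417574 0.23824135] [[-9.69937967e-01  2.43351784e-01 -4.99768048e-04]
 [ 2.43352287e-01  9.69936481e-01 -1.69907255e-03]
 [ 7.12709254e-05 -1.76961467e-03 -9.99998432e-01]] 0.15
```

View pics/scene0.png

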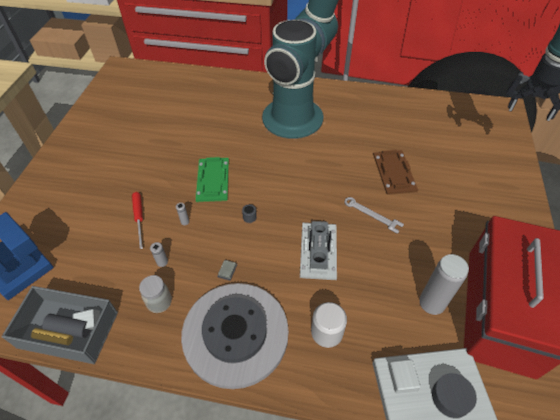

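View pics/side0.png

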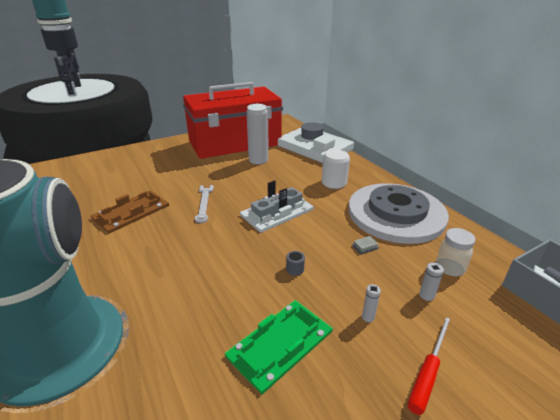

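Scene: the cradle with the grey carrier is at about (319,250), the sockets at (183,214) and (159,255), and the jar is next to the second one at (156,294). Side: the sockets are at (371,303) and (431,281), the carrier at (278,207). Next, a zoom.

Run:
```python
from h import *
s=load('scene0')[0];d=load('side0')[0]
c=lambda im,x,y,w,h:cv2.resize(im[y:y+h,x:x+w],(400,300),interpolation=cv2.INTER_CUBIC)
cv2.imwrite('pics/z1.png',np.vstack([np.hstack([c(s,130,195,80,60+15),c(s,280,215,80,60)]),np.hstack([c(d,340,250,120,90),c(d,230,165,100,75)])]))
# rough ground positions
for n,uv,z in [('scene0',(184,224),0),('scene0',(161,265),0),('side0',(370,320),0),('side0',(429,298),0),('scene0',(319,250),.01),('scene0',(250,214),.02),('scene0',(157,300),0.03),('scene0',(227,270),.01)]: print(n,uv,ray(n,uv,z).round(4))
```

```text
scene0 (184, 224) [ 0.5139 -0.2226  0.    ]
scene0 (161, 265) [ 0.6544 -0.2396  0.    ]
side0 (370, 320) [ 0.5011 -0.2349  0.    ]
side0 (429, 298) [ 0.6391 -0.2525  0.    ]
scene0 (319, 250) [0.5364 0.1666 0.01  ]
scene0 (250, 214) [ 0.4591 -0.0411  0.02  ]
scene0 (157, 300) [ 0.7656 -0.2015  0.03  ]
scene0 (227, 270) [ 0.6418 -0.0603  0.01  ]
```

View pics/z1.png

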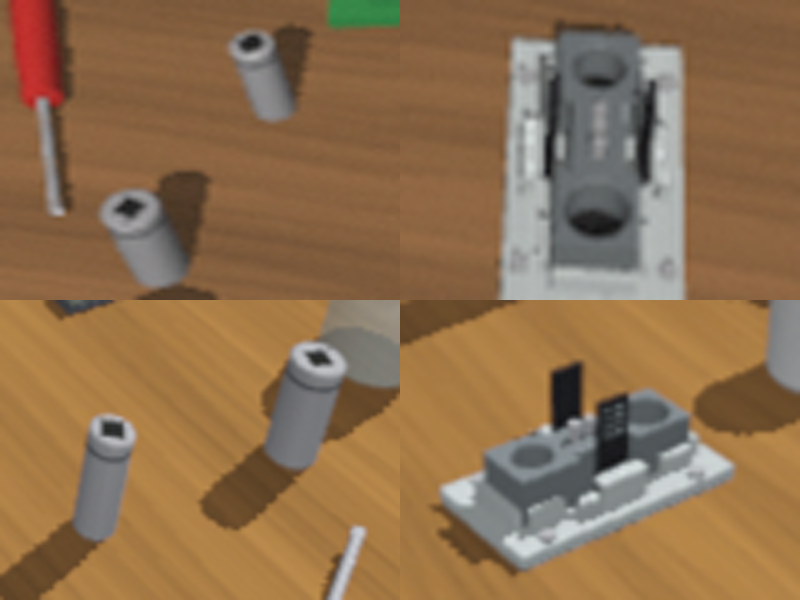

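The zoom shows that the thick socket is the farther one (scene top at about (156.4,247.5)) and the thin one is at (180.6,206). The wide bore is at scene (319.4,257) and the narrow one at (320,228.6).

```bash
cat >> h.py <<'E'
def rel(p,yaw=None):
    o=robot.get_obs(); R=o['orientation']; d=R.T@(np.array(p)-o['tcp_pos'])*100
    s=f"t={o['time_s']:.2f} tcp={o['tcp_pos'].round(4)} shift_cm={d.round(2)}"
    if yaw is not None:
        y=np.degrees(np.arctan2(R[1,1],R[0,1]))-90; e=(np.degrees(yaw)-y+90)%180-90; s+=f" world turn {e:.2f} deg (tool wz={-e:.2f})"
    print(s)
E
python3 - <<'E'
from h import *
T={'thin':(.075,(180.6,206),(373.3,289.9)),'thick':(.075,(156.4,247.5),(435.7,268.6)),'bs':(.044,(320,228.6),(263.5,204)),'bl':(.044,(319.4,257),(292,192.75))}
for k,(z,a,b) in T.items(): print(k,ray('scene0',a,z).round(4),ray('side0',b,z).round(4))
p=[(ray('scene0',T[k][1],.044)+ray('side0',T[k][2],.044))/2 for k in('bs','bl')]
d=p[1]-p[0];print(d,np.linalg.norm(d),np.degrees(np.arctan2(d[1],d[0])))
_,K,R,t=load('wrist0');o=robot.get_obs();print('cam in tool',o['orientation'].T@(-R.T@t-o['tcp_pos']),o['orientation'].T@R[2])
rel([.42,.1,.238],np.arctan2(d[1],d[0])); rel([.508,-.23,.238])
E
```

```text
thin [ 0.5076 -0.2204  0.075 ] [ 0.4995 -0.2303  0.075 ]
thick [ 0.6473 -0.237   0.075 ] [ 0.6384 -0.248   0.075 ]
bs [0.4904 0.161  0.044 ] [0.4851 0.1512 0.044 ]
bl [0.5794 0.1712 0.044 ] [0.5755 0.1617 0.044 ]
[0.08966964 0.01036423 0.        ] 0.09026661750100999 6.593123116764711
cam in tool [ 0.06646524  0.00034743 -0.13419711] [-2.60301493e-01  9.30387917e-04  9.65526937e-01]
t=0.15 tcp=[0.1641 0.6542 0.2382] shift_cm=[-38.31 -47.52   0.11] world turn 20.68 deg (tool wz=-20.68)
t=0.15 tcp=[0.1641 0.6542 0.2382] shift_cm=[-54.87 -77.39   0.16]
```

{"op": "carry_out", "data": {
  "rows": [
    [[-2.55,-3.17,0],[0,0,0],8.5],
    [[-2.55,-3.17,0],[0,0,0],8.5],
    [[-2.55,-3.17,0],[0,0,0],8.5],
    [[-2.55,-3.17,0],[0,0,0],8.5],
    [[-2.55,-3.17,0],[0,0,0],8.5]
  ]
}}

```text
time_s: 0.57
tcp_pos: [0.2495, 0.468, 0.2387]
orientation: [[-0.97, 0.243, -0.0], [0.243, 0.97, -0.001], [0.0, -0.001, -1.0]]
force: [0.8, 0.1, 0.6]
width: 0.998
```

{"op": "carry_out", "data": {
  "rows": [
    [[-2.55,-3.17,0],[0,0,0],8.5],
    [[-2.55,-3.17,0],[0,0,0],8.5],
    [[-2.55,-3.17,0],[0,0,0],8.5],
    [[-2.55,-3.17,0],[0,0,0],8.5],
    [[-2.55,-3.17,0],[0,0,0],8.5]
  ]
}}

```text
time_s: 0.98
tcp_pos: [0.3345, 0.2833, 0.2391]
orientation: [[-0.97, 0.243, 0.0], [0.243, 0.97, 0.0], [-0.0, 0.0, -1.0]]
force: [0.8, 0.9, -0.3]
width: 0.997
```

{"op": "carry_out", "data": {
  "rows": [
    [[-2.55,-3.17,0],[0,0,0],8.5],
    [[-2.55,-3.17,0],[0,0,0],8.5],
    [[-1.5,-1.9,0],[0,0,-6.9],8.5],
    [[0,0,0],[0,0,-6.9],8.5],
    [[0,0,0],[0,0,-6.9],8.5]
  ]
}}

```text
time_s: 1.4
tcp_pos: [0.3788, 0.1874, 0.2391]
orientation: [[-0.993, -0.117, -0.0], [-0.117, 0.993, -0.0], [0.0, -0.0, -1.0]]
force: [-0.3, 0.3, 0.8]
width: 0.995
```

Run:
```python
from h import *
rel([.5035,-.225,.20],np.radians(6.6))
```

```text
t=1.40 tcp=[0.3788 0.1874 0.2391] shift_cm=[ -7.55 -42.42   3.92] world turn -0.13 deg (tool wz=0.13)
```

Run:
```python
from h import *
snap('wrist','wc')
```

{"op": "carry_out", "data": {
  "rows": [
    [[-0.7,-3.9,0.36],[0,0,0],8.5],
    [[-0.7,-3.9,0.36],[0,0,0],8.5],
    [[-0.7,-3.9,0.36],[0,0,0],8.5],
    [[-0.7,-3.9,0.36],[0,0,0],8.5],
    [[-0.7,-3.9,0.36],[0,0,0],8.5]
  ]
}}

```text
time_s: 1.87
tcp_pos: [0.4357, -0.0018, 0.2212]
orientation: [[-0.994, -0.114, 0.001], [-0.114, 0.994, 0.0], [-0.001, 0.0, -1.0]]
force: [0.5, -0.1, -0.5]
width: 0.993
```

{"op": "carry_out", "data": {
  "rows": [
    [[-0.7,-3.9,0.36],[0,0,0],8.5],
    [[-0.7,-3.9,0.36],[0,0,0],8.5],
    [[-0.7,-3.9,0.36],[0,0,0],8.5],
    [[-0.7,-3.9,0.36],[0,0,0],8.5],
    [[-0.7,-3.9,0.36],[0,0,0],8.5]
  ]
}}

```text
time_s: 2.28
tcp_pos: [0.493, -0.1919, 0.2029]
orientation: [[-0.994, -0.113, -0.0], [-0.113, 0.994, 0.0], [0.0, 0.0, -1.0]]
force: [0.1, 0.8, -0.1]
width: 0.997
```

Run:
```python
from h import *
robot.get_obs()
a=snap('wrist','ws')[:,:,::-1]; b=load('wc')[0]
cv2.imwrite('pics/z2.png',np.hstack([cv2.resize(x,(400,300),interpolation=cv2.INTER_AREA) for x in(b,a)]))
rel([.5035,-.225,.20])
```

```text
t=2.33 tcp=[ 0.4949 -0.1982  0.2024] shift_cm=[-0.56 -2.76  0.26]
```

View pics/z2.png

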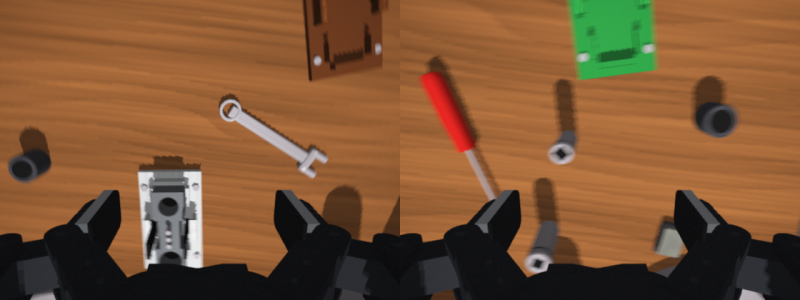

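Left (carrier view): the bores are at about (238,288) and (238,363) in full-size pixels. Right: thin socket top at (227,214), thick at (193,367). I'll refine these by masks.

Run:
```python
from h import *
def dark(f,uv,r,th):
    im=cv2.cvtColor(load(f)[0],cv2.COLOR_BGR2GRAY);x,y=map(int,uv)
    m=(im[y-r:y+r+1,x-r:x+r+1]<th).astype(np.uint8)
    n,l,s,c=cv2.connectedComponentsWithStats(m); k=min(range(1,n),key=lambda i:np.hypot(*(c[i]-r))+ (1e3 if s[i,4]<8 else 0))
    return c[k]+[x-r,y-r],s[k,2:]
P={}
for n,f,uv,r,th,z in [('thin','ws',(227,214),9,70,.075),('thick','ws',(193,367),11,70,.075),('bs','wc',(238,288),13,60,.044),('bl','wc',(238,363),15,60,.044)]:
    c,s=dark(f,uv,r,th);P[n]=ray(f,c,z);print(n,c.round(1),s,P[n].round(4))
d=P['bl']-P['bs'];print(np.linalg.norm(d),np.degrees(np.arctan2(d[1],d[0])))
c=lambda f,x,y,w:cv2.resize(load(f)[0][y-w:y+w,x-w:x+w],(300,300),interpolation=cv2.INTER_CUBIC)
cv2.imwrite('pics/z3.png',np.vstack([np.hstack([c('ws',227,214,25),c('ws',193,360,25)]),np.hstack([c('wc',238,288,25),c('wc',238,355,25)])]))
rel([*P['thin'][:2],.05]); rel([*P['thick'][:2],.05])
```

```text
thin [225.2 215. ] [ 14  13 104] [ 0.5041 -0.2281  0.075 ]
thick [192.8 368.8] [11 11 77] [ 0.643  -0.2453  0.075 ]
bs [235.7 288.9] [ 24  25 484] [0.4855 0.1602 0.044 ]
bl [238.3 366.9] [ 31  26 686] [0.5763 0.171  0.044 ]
0.0915063930328874 6.7756105241112285
t=2.33 tcp=[ 0.4949 -0.1982  0.2024] shift_cm=[-0.57 -2.99 15.26]
t=2.33 tcp=[ 0.4949 -0.1982  0.2024] shift_cm=[-14.18  -6.24  15.29]
```

View pics/z3.png

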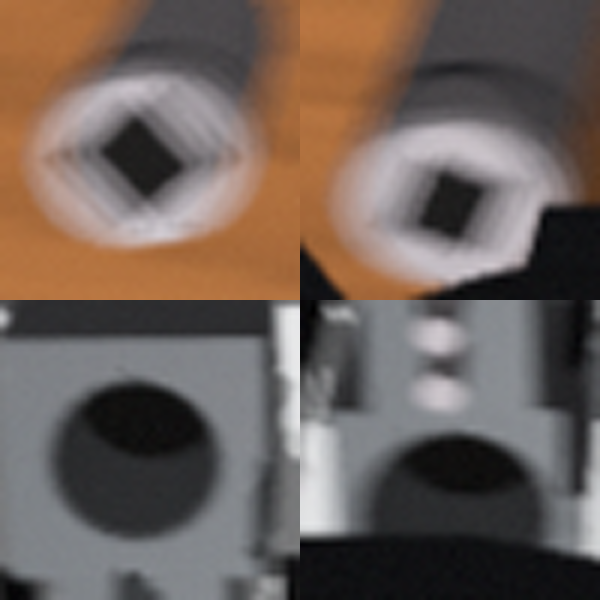

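The ring centres agree with the masks, about (226,214.8) and (193,368) for the sockets and (235.7,289.7) for the narrow bore. Moving over the thin socket.

{"op": "carry_out", "data": {
  "rows": [
    [[-0.3,-1.5,2.5],[0,0,0],8.5],
    [[-0.3,-1.5,2.5],[0,0,0],8.5],
    [[0,0,2],[0,0,0],8.5],
    [[0,0,1],[0,0,0],8.5],
    [[0,0,0],[0,0,0],8.5]
  ]
}}

```text
time_s: 2.75
tcp_pos: [0.4999, -0.2177, 0.1199]
orientation: [[-0.993, -0.114, -0.006], [-0.114, 0.993, 0.003], [0.006, 0.004, -1.0]]
force: [-0.5, 0.9, 0.4]
width: 0.994
```

Run:
```python
from h import *
rel([.5041,-.2281,.05])
```

```text
t=2.75 tcp=[ 0.4999 -0.2177  0.1199] shift_cm=[-0.34 -1.1   6.99]
```

{"op": "carry_out", "data": {
  "rows": [
    [[0,0,1.5],[0,0,0],8.5],
    [[0,0,0],[0,0,0],8.5],
    [[0,0,0],[0,0,0],8.5]
  ]
}}

```text
time_s: 3.0
tcp_pos: [0.5023, -0.2185, 0.1088]
orientation: [[-0.993, -0.116, -0.0], [-0.116, 0.993, 0.0], [0.0, 0.0, -1.0]]
force: [-0.7, -0.1, 0.6]
width: 0.992
```

Run:
```python
from h import *
rel([.5041,-.2281,.05])
```

```text
t=3.00 tcp=[ 0.5023 -0.2185  0.1088] shift_cm=[-0.07 -0.97  5.88]
```

{"op": "carry_out", "data": {
  "rows": [
    [[-0.1,-0.95,1.5],[0,0,0],8.5],
    [[0,0,1.5],[0,0,0],8.5],
    [[0,0,1.5],[0,0,0],8.5],
    [[0,0,1.3],[0,0,0],8.5],
    [[0,0,0],[0,0,0],8.5]
  ]
}}

```text
time_s: 3.42
tcp_pos: [0.5031, -0.2276, 0.0488]
orientation: [[-0.993, -0.115, -0.003], [-0.115, 0.993, 0.001], [0.003, 0.002, -1.0]]
force: [-0.7, -0.8, -0.5]
width: 0.999
```

{"op": "carry_out", "data": {
  "rows": [
    [[0,0,0],[0,0,0],4.0],
    [[0,0,0],[0,0,0],3.4]
  ]
}}

```text
time_s: 3.58
tcp_pos: [0.5052, -0.2288, 0.0514]
orientation: [[-0.993, -0.115, 0.001], [-0.115, 0.993, -0.001], [-0.001, -0.001, -1.0]]
force: [0.3, -0.1, -0.1]
width: 0.742
```

Run:
```python
from h import *
rel([.5041,-.2281,.05]); print(robot.get_obs()['width']*85.4)
a=snap('wrist','g1')[:,:,::-1]
cv2.imwrite('pics/z4.png',a)
print(proj('g1',[.5041,-.2281,.075]),proj('g1',robot.get_obs()['tcp_pos']))
```

```text
t=3.58 tcp=[ 0.5052 -0.2288  0.0514] shift_cm=[0.1  0.08 0.14]
63.36375124017661
[276.10220577 311.30860428] [273.746879   283.61281072]
```

{"op": "carry_out", "data": {
  "rows": [
    [[0,0,0],[0,0,0],2.0],
    [[0,0,0],[0,0,0],2.0],
    [[0,0,0],[0,0,0],2.0],
    [[0,0,0],[0,0,0],2.0],
    [[0,0,0],[0,0,0],2.0]
  ],
  "force": 40
}}

```text
time_s: 4.05
tcp_pos: [0.505, -0.2288, 0.0512]
orientation: [[-0.993, -0.115, 0.001], [-0.115, 0.993, -0.001], [-0.001, -0.001, -1.0]]
force: [-0.3, 0.3, 5.0]
width: 0.271
```

{"op": "carry_out", "data": {
  "rows": [
    [[0,0,0],[0,0,0],2.0],
    [[0,0,0],[0,0,0],2.0],
    [[0,0,-0.5],[0,0,0],2.0],
    [[0,0,-2],[0,0,0],2.0],
    [[0,0,-2],[0,0,0],2.0]
  ]
}}

```text
time_s: 4.47
tcp_pos: [0.5025, -0.2277, 0.0939]
orientation: [[-0.993, -0.115, -0.004], [-0.115, 0.993, 0.002], [0.004, 0.003, -1.0]]
force: [0.9, 0.1, -0.4]
width: 0.268
```

Run:
```python
from h import *
print(robot.get_obs()['width']*85.4)
a=snap('wrist','g2')[:,:,::-1]; b=load('z4.png'[:-4] if 0 else 'g1')[0]
cv2.imwrite('pics/z5.png',np.hstack([cv2.resize(x,(400,300),interpolation=cv2.INTER_AREA) for x in(b,a)]))
# carrier look point: same relative viewpoint as thin (tool offset -0.6,-3 at TCP .2)
rel([.46,.15,.17],np.radians(6.7))
```

```text
22.86553306418277
t=4.52 tcp=[ 0.506  -0.2294  0.0992] shift_cm=[ 0.17 38.2  -7.16] world turn 0.08 deg (tool wz=-0.08)
```

View pics/z5.png

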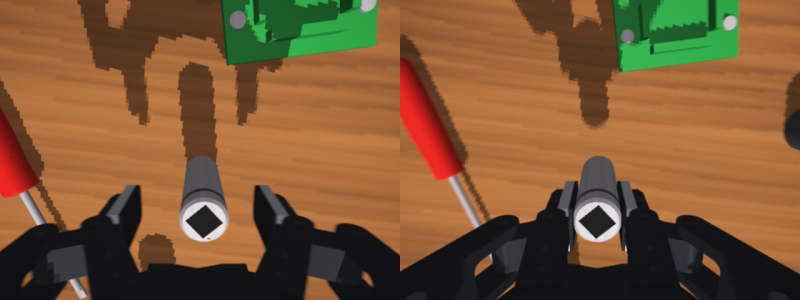

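The left picture shows that the thin socket stood about 5 mm off my estimate, because that view was taken while the arm was still moving. It is now held centred, top at about (277,311). I'll take later views only at rest, and now go to look at the bores.

{"op": "carry_out", "data": {
  "rows": [
    [[0,0,-3.5],[0,0,0],2.0],
    [[-0.45,2,-3],[0,0,0],2.0],
    [[-0.45,3.8,-1.5],[0,0,0],2.0],
    [[-0.45,3.8,-1],[0,0,0],2.0],
    [[-0.45,3.8,-1],[0,0,0],2.0]
  ]
}}

```text
time_s: 4.93
tcp_pos: [0.5068, -0.0925, 0.1961]
orientation: [[-0.994, -0.113, 0.001], [-0.113, 0.994, -0.0], [-0.001, -0.0, -1.0]]
force: [0.4, 0.3, -1.3]
width: 0.27
```

{"op": "carry_out", "data": {
  "rows": [
    [[-0.45,3.8,0],[0,0,0],2.0],
    [[-0.45,3.8,0],[0,0,0],2.0],
    [[-0.45,3.8,0],[0,0,0],2.0],
    [[-0.45,3.8,0],[0,0,0],2.0],
    [[-0.45,3.8,0],[0,0,0],2.0]
  ]
}}

```text
time_s: 5.35
tcp_pos: [0.5066, 0.0997, 0.1947]
orientation: [[-0.993, -0.115, -0.0], [-0.115, 0.993, -0.0], [0.0, -0.0, -1.0]]
force: [0.8, -0.9, -1.3]
width: 0.266
```

{"op": "carry_out", "data": {
  "rows": [
    [[-0.45,3.8,0],[0,0,0],2.0],
    [[-0.45,3.8,0],[0,0,0],2.0],
    [[0,1.7,0],[0,0,0],2.0],
    [[0,0,0],[0,0,0],2.0],
    [[0,0,0],[0,0,0],2.0]
  ]
}}

```text
time_s: 5.77
tcp_pos: [0.5049, 0.192, 0.1944]
orientation: [[-0.993, -0.118, -0.001], [-0.118, 0.993, -0.001], [0.001, -0.001, -1.0]]
force: [-0.1, -0.0, -0.4]
width: 0.269
```

{"op": "carry_out", "data": {
  "rows": [
    [[0,0,0],[0,0,0],2.0],
    [[0,0,0],[0,0,0],2.0],
    [[0,0,0],[0,0,0],2.0]
  ]
}}

```text
time_s: 6.02
tcp_pos: [0.5056, 0.19, 0.1951]
orientation: [[-0.994, -0.113, -0.0], [-0.113, 0.994, -0.0], [0.0, -0.0, -1.0]]
force: [-0.9, -0.3, -1.0]
width: 0.269
```

Run:
```python
from h import *
rel([.507,.195,.2],np.radians(6.7)); print(abs(robot.get_obs()['qvel']).max())
a=snap('wrist','c2')[:,:,::-1]; cv2.imwrite('pics/z6.png',cv2.resize(a[140:400,100:460],(800,578)))
rel([.507,.195,.2])
```

```text
t=6.02 tcp=[0.5056 0.19   0.1951] shift_cm=[-0.2   0.48 -0.49] world turn 0.19 deg (tool wz=-0.19)
0.004867145905061635
t=6.07 tcp=[0.5057 0.1901 0.1952] shift_cm=[-0.19  0.47 -0.48]
```

View pics/z6.png

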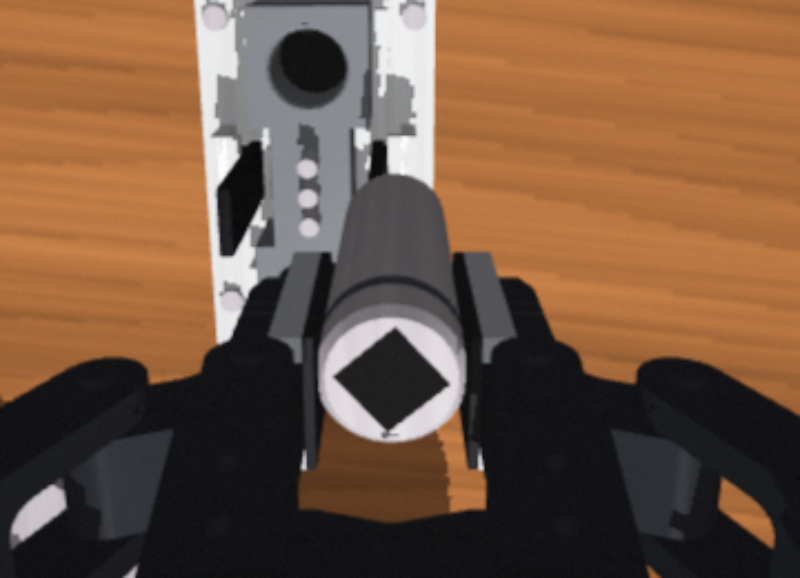

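Wrist view at rest: narrow bore centre at crop (308,68), i.e. full (238.6,170.6); held socket top at (276.9,310.1), hanging upright.

Run:
```python
from h import *
g=cv2.cvtColor(load('c2')[0],cv2.COLOR_BGR2GRAY)
sub=g[145:200,215:262]; 
for th in(45,60,75,90):
    cs,_=cv2.findContours((sub<th).astype(np.uint8),cv2.RETR_EXTERNAL,cv2.CHAIN_APPROX_NONE);c=max(cs,key=cv2.contourArea)
    e=cv2.fitEllipse(cv2.convexHull(c)); print(th,np.array(e[0])+[215,145],e[1])
b=ray('c2',(238.6,170.6),.044); s=ray('c2',(276.9,310.1),.219)
o=robot.get_obs();R=o['orientation']
print('bore',b,'sock',s,'sock-tcp tool mm',(R.T@(s-o['tcp_pos'])*1e3).round(1))
bt=np.array([s[0],s[1],.144]);bot=proj('c2',bt);print('bottom px crop',(bot-[100,140])*2.222,'front edge',(proj('c2',bt+[-.012,0,0])-[100,140])*2.222)
print('bore-sock shift tool cm',(R.T@(b-s)*100).round(2))
d=[ray('c2',np.array(p)/2.222+[100,140],.044) for p in((308,68),(307.5,168),(309,228))];
print([np.degrees(np.arctan2(*(x-d[0])[1::-1])) for x in d[1:]],d)
```

```text
45 [239.6004734 167.4269104] (26.72394561767578, 31.957101821899414)
60 [238.35341454 170.10041428] (33.44886779785156, 33.7395133972168)
75 [238.25660706 170.43148041] (34.162899017333984, 35.14115524291992)
90 [238.27211571 170.51375961] (34.98583221435547, 35.66047286987305)
bore [0.48588978 0.15881707 0.044     ] sock [0.50385337 0.19088769 0.219     ] sock-tcp tool mm [  1.7   1.  -23.8]
bottom px crop [392.06097461 217.17209965] front edge [397.71759877 170.15367018]
bore-sock shift tool cm [ 2.15 -2.98 17.5 ]
[np.float64(4.651937961423402), np.float64(5.292906899420289)] [array([0.48589097, 0.15882821, 0.044     ]), array([0.5228906 , 0.16183889, 0.044     ]), array([0.54623554, 0.16441868, 0.044     ])]
```

{"op": "carry_out", "data": {
  "rows": [
    [[0.7,-1,0],[0,0,0],2.0],
    [[0.7,-1,2],[0,0,0],2.0],
    [[0.75,-0.95,2.5],[0,0,0],2.0],
    [[0,0,2.5],[0,0,0],2.0],
    [[0,0,1.5],[0,0,0],2.0]
  ]
}}

```text
time_s: 6.48
tcp_pos: [0.4854, 0.1573, 0.1079]
orientation: [[-0.994, -0.113, -0.003], [-0.113, 0.994, -0.001], [0.003, -0.001, -1.0]]
force: [-0.4, 0.4, -0.9]
width: 0.266
```

{"op": "carry_out", "data": {
  "rows": [
    [[0,0,0],[0,0,0],2.0],
    [[0,0,0],[0,0,0],2.0],
    [[0,0,0],[0,0,0],2.0]
  ]
}}

```text
time_s: 6.73
tcp_pos: [0.4884, 0.1593, 0.1115]
orientation: [[-0.993, -0.115, 0.002], [-0.115, 0.993, 0.0], [-0.002, 0.0, -1.0]]
force: [-0.3, 0.2, -2.0]
width: 0.265
```

Run:
```python
from h import *
R=robot.get_obs()['orientation']; p=np.array([.5057,.1901,.1952])+R@[.0215,-.0295,0]; rel([*p[:2],.106])
```

```text
t=6.73 tcp=[0.4884 0.1593 0.1115] shift_cm=[ 0.08 -0.09  0.55]
```

{"op": "carry_out", "data": {
  "rows": [
    [[0.08,-0.09,0.3],[0,0,0],2.0],
    [[0,0,0.5],[0,0,0],2.0],
    [[0,0,0.6],[0,0,0],2.0],
    [[0,0,0.6],[0,0,0],2.0],
    [[0,0,0.4],[0,0,0],2.0]
  ]
}}

```text
time_s: 7.15
tcp_pos: [0.4864, 0.1586, 0.0854]
orientation: [[-0.993, -0.115, -0.001], [-0.115, 0.993, -0.0], [0.001, -0.0, -1.0]]
force: [-0.2, 0.1, 0.1]
width: 0.273
```

{"op": "carry_out", "data": {
  "rows": [
    [[0,0,0.5],[0,0,0],2.0],
    [[0,0,0.5],[0,0,0],2.0],
    [[0,0,0.4],[0,0,0],2.0],
    [[0,0,0.2],[0,0,0],2.0],
    [[0,0,0],[0,0,0],2.0]
  ]
}}

```text
time_s: 7.57
tcp_pos: [0.4863, 0.1585, 0.0695]
orientation: [[-0.993, -0.115, -0.001], [-0.115, 0.993, -0.0], [0.001, -0.0, -1.0]]
force: [-1.2, -0.3, -0.7]
width: 0.268
```

{"op": "carry_out", "data": {
  "rows": [
    [[0,0,0.15],[0,0,0],2.0],
    [[0,0,0],[0,0,0],2.0],
    [[0,0,0],[0,0,0],4.5],
    [[0,0,0],[0,0,0],6.5],
    [[0,0,0],[0,0,0],6.5]
  ]
}}

```text
time_s: 7.98
tcp_pos: [0.4873, 0.1587, 0.0693]
orientation: [[-0.993, -0.115, 0.001], [-0.115, 0.993, 0.0], [-0.001, 0.0, -1.0]]
force: [0.1, -0.4, -0.2]
width: 0.685
```

{"op": "carry_out", "data": {
  "rows": [
    [[0,0,0],[0,0,0],6.5],
    [[0,0,-2.5],[0,0,0],7.5],
    [[0,0,-3.5],[0,0,0],8.5],
    [[0,0,-3.5],[0,0,0],8.5],
    [[0,0,-2.5],[0,0,0],8.5]
  ]
}}

```text
time_s: 8.4
tcp_pos: [0.4878, 0.1588, 0.192]
orientation: [[-0.993, -0.115, 0.003], [-0.115, 0.993, 0.001], [-0.003, 0.0, -1.0]]
force: [0.5, 0.2, 0.6]
width: 0.995
```

Run:
```python
from h import *
rel([.643,-.2425,.2],np.radians(6.6))
```

```text
t=8.40 tcp=[0.4878 0.1588 0.192 ] shift_cm=[-10.79 -41.65  -0.79] world turn -0.02 deg (tool wz=0.02)
```

{"op": "carry_out", "data": {
  "rows": [
    [[-1.2,-3.5,-0.1],[0,0,0],8.5],
    [[-1.2,-3.5,-0.2],[0,0,0],8.5],
    [[-1.2,-3.5,-0.2],[0,0,0],8.5],
    [[-1.2,-3.5,0],[0,0,0],8.5],
    [[-1.2,-3.5,0],[0,0,0],8.5]
  ]
}}

```text
time_s: 8.82
tcp_pos: [0.5674, -0.0098, 0.1945]
orientation: [[-0.993, -0.116, 0.001], [-0.116, 0.993, -0.0], [-0.001, -0.0, -1.0]]
force: [0.2, 0.8, -0.7]
width: 0.996
```

{"op": "carry_out", "data": {
  "rows": [
    [[-1.2,-3.5,0],[0,0,0],8.5],
    [[-1.2,-3.5,0],[0,0,0],8.5],
    [[-1.2,-3.5,0],[0,0,0],8.5],
    [[-1.2,-3.5,0],[0,0,0],8.5],
    [[-1.2,-3.5,0],[0,0,0],8.5]
  ]
}}

```text
time_s: 9.23
tcp_pos: [0.6469, -0.1771, 0.1939]
orientation: [[-0.993, -0.115, 0.0], [-0.115, 0.993, 0.0], [-0.0, -0.0, -1.0]]
force: [1.3, 0.9, 0.5]
width: 0.991
```

{"op": "carry_out", "data": {
  "rows": [
    [[-1.2,-3.5,0],[0,0,0],8.5],
    [[0,0,0],[0,0,0],8.5],
    [[0,0,0],[0,0,0],8.5],
    [[0,0,0],[0,0,0],8.5],
    [[0,0,0],[0,0,0],8.5]
  ]
}}

```text
time_s: 9.65
tcp_pos: [0.6618, -0.2075, 0.1936]
orientation: [[-0.993, -0.116, -0.001], [-0.116, 0.993, 0.001], [0.001, 0.001, -1.0]]
force: [0.3, 0.3, 0.5]
width: 0.992
```

{"op": "carry_out", "data": {
  "rows": [
    [[0,0,0],[0,0,0],8.5],
    [[0,0,0],[0,0,0],8.5],
    [[0,0,0],[0,0,0],8.5]
  ]
}}

```text
time_s: 9.9
tcp_pos: [0.6622, -0.2076, 0.1941]
orientation: [[-0.993, -0.117, 0.0], [-0.117, 0.993, -0.0], [-0.0, -0.0, -1.0]]
force: [-0.3, -0.3, -0.4]
width: 1.0
```

Run:
```python
from h import *
rel([.643,-.2425,.05]);
a=snap('wrist','t2')[:,:,::-1]; s=snap('scene','s2')[:,:,::-1]
cv2.imwrite('pics/z7.png',np.hstack([cv2.resize(a,(400,300),interpolation=cv2.INTER_AREA),cv2.resize(s[195:285,260:380],(400,300),interpolation=cv2.INTER_CUBIC)]))
g=cv2.cvtColor(a,cv2.COLOR_BGR2GRAY); e=proj('t2',[.643,-.2425,.075]); x,y=map(int,e); print(e)
hsv=cv2.cvtColor(a,cv2.COLOR_BGR2HSV); m=((g>140)&(hsv[:,:,1]<45)).astype(np.uint8)
n,l,st,c=cv2.connectedComponentsWithStats(m)
for i in range(1,n):
    if st[i,4]>60: print(st[i],c[i],ray('t2',st[i,:2]+st[i,2:4]/2-.5,.075))
rel([.643,-.2425,.05])
```

```text
t=9.90 tcp=[ 0.6622 -0.2076  0.1941] shift_cm=[ 2.32 -3.24 14.41]
[228.87696345 177.20201988]
[109   4  58 125 709] [137.19181946  68.24964739] [ 0.57659451 -0.30797233  0.075     ]
[ 418  155   48   53 1403] [441.25801853 180.96222381] [ 0.62822761 -0.09219924  0.075     ]
[210 157  41  40 922] [230.28091106 176.88394794] [ 0.64240761 -0.24175171  0.075     ]
[ 393  233  167   97 5407] [493.37950805 259.98076567] [ 0.70122255 -0.04767051  0.075     ]
[ 342  272   53  116 3836] [368.52189781 338.58680918] [ 0.75241094 -0.12229006  0.075     ]
[ 223  294   73   63 3601] [259.19994446 325.11024715] [ 0.75838063 -0.20901848  0.075     ]
t=10.00 tcp=[ 0.6623 -0.2079  0.1941] shift_cm=[ 2.33 -3.21 14.41]
```

View pics/z7.png

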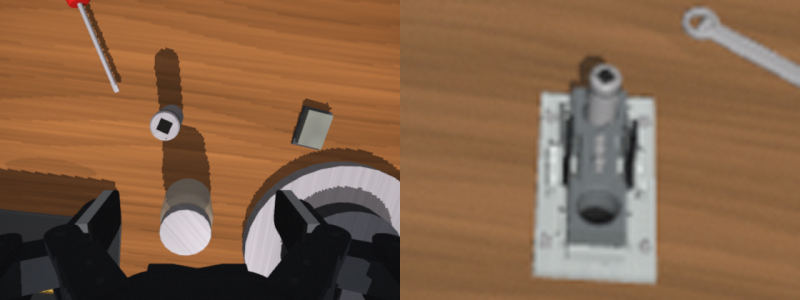

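Left: thick socket top at full px (230,177), i.e. (0.642,-0.242), at rest. Right: the thin socket stands down in the narrow bore. Going to grasp the thick one.

{"op": "carry_out", "data": {
  "rows": [
    [[1.1,-1.6,1],[0,0,0],8.5],
    [[1.2,-1.65,2],[0,0,0],8.5],
    [[0,0,2.5],[0,0,0],8.5],
    [[0,0,2.5],[0,0,0],8.5],
    [[0,0,1.3],[0,0,0],8.5]
  ]
}}

```text
time_s: 10.42
tcp_pos: [0.6412, -0.2431, 0.0976]
orientation: [[-0.993, -0.115, -0.004], [-0.115, 0.993, 0.002], [0.004, 0.002, -1.0]]
force: [-0.8, 0.6, -0.4]
width: 0.994
```

{"op": "carry_out", "data": {
  "rows": [
    [[0,0,0],[0,0,0],8.5],
    [[0,0,0],[0,0,0],8.5],
    [[0,0,0],[0,0,0],8.5]
  ]
}}

```text
time_s: 10.67
tcp_pos: [0.6444, -0.2437, 0.1024]
orientation: [[-0.993, -0.116, 0.002], [-0.116, 0.993, -0.001], [-0.002, -0.001, -1.0]]
force: [0.4, 0.0, -0.1]
width: 0.997
```

Run:
```python
from h import *
rel([.6424,-.2425,.05])
```

```text
t=10.67 tcp=[ 0.6444 -0.2437  0.1024] shift_cm=[0.2  0.15 5.24]
```

{"op": "carry_out", "data": {
  "rows": [
    [[0.2,0.15,1.3],[0,0,0],8.5],
    [[0,0,1.5],[0,0,0],8.5],
    [[0,0,1.4],[0,0,0],8.5],
    [[0,0,0.8],[0,0,0],8.5],
    [[0,0,0],[0,0,0],8.5]
  ]
}}

```text
time_s: 11.08
tcp_pos: [0.6385, -0.2412, 0.0467]
orientation: [[-0.993, -0.115, -0.006], [-0.115, 0.993, 0.002], [0.006, 0.003, -1.0]]
force: [-0.5, 0.6, -0.1]
width: 0.996
```

{"op": "carry_out", "data": {
  "rows": [
    [[0,0,0],[0,0,0],8.5],
    [[0,0,0],[0,0,0],2.6],
    [[0,0,0],[0,0,0],2.6],
    [[0,0,0],[0,0,0],2.6],
    [[0,0,0],[0,0,0],2.6]
  ]
}}

```text
time_s: 11.5
tcp_pos: [0.6417, -0.2426, 0.0516]
orientation: [[-0.993, -0.115, 0.001], [-0.115, 0.993, -0.001], [-0.001, -0.001, -1.0]]
force: [0.0, -0.5, 0.3]
width: 0.447
```

{"op": "carry_out", "data": {
  "rows": [
    [[0,0,0],[0,0,0],2.6],
    [[0,0,0],[0,0,0],2.6],
    [[0,0,0],[0,0,0],2.6],
    [[0,0,0],[0,0,0],2.6],
    [[0,0,0],[0,0,0],2.6]
  ]
}}

```text
time_s: 11.92
tcp_pos: [0.6417, -0.2426, 0.0517]
orientation: [[-0.993, -0.115, 0.001], [-0.115, 0.993, -0.001], [-0.001, -0.001, -1.0]]
force: [0.4, -0.4, 5.1]
width: 0.336
```

{"op": "carry_out", "data": {
  "rows": [
    [[0,0,-2],[0,0,0],2.6],
    [[0,0,-3.8],[0,0,0],2.6],
    [[0,0,-4],[0,0,0],2.6],
    [[0,2,-3],[0,0,0],2.6],
    [[0,3.7,-1.6],[0,0,0],2.6]
  ]
}}

```text
time_s: 12.33
tcp_pos: [0.6365, -0.1891, 0.1991]
orientation: [[-0.994, -0.111, 0.006], [-0.111, 0.994, -0.004], [-0.006, -0.004, -1.0]]
force: [1.7, 1.0, -2.0]
width: 0.336
```

{"op": "carry_out", "data": {
  "rows": [
    [[0,3.9,0],[0,0,0],2.6],
    [[0,3.9,0],[0,0,0],2.6],
    [[0,3.9,0],[0,0,0],2.6],
    [[0,3.9,0],[0,0,0],2.6],
    [[0,3.9,0],[0,0,0],2.6]
  ]
}}

```text
time_s: 12.75
tcp_pos: [0.6104, 0.0098, 0.1934]
orientation: [[-0.993, -0.115, -0.002], [-0.115, 0.993, 0.0], [0.002, 0.001, -1.0]]
force: [0.2, -0.1, -2.7]
width: 0.336
```

{"op": "carry_out", "data": {
  "rows": [
    [[-0.4,3.9,0],[0,0,0],2.6],
    [[0,3.9,0],[0,0,0],2.6],
    [[0,3.9,0],[0,0,0],2.6],
    [[0,3.9,0],[0,0,0],2.6],
    [[0,3.7,0],[0,0,0],2.6]
  ]
}}

```text
time_s: 13.17
tcp_pos: [0.5921, 0.2021, 0.1932]
orientation: [[-0.993, -0.115, -0.003], [-0.115, 0.993, -0.0], [0.003, -0.0, -1.0]]
force: [0.9, 0.3, -1.9]
width: 0.336
```

{"op": "carry_out", "data": {
  "rows": [
    [[0,0,0],[0,0,0],2.6],
    [[0,0,0],[0,0,0],2.6],
    [[0,0,0],[0,0,0],2.6],
    [[0,0,0],[0,0,0],2.6]
  ]
}}

```text
time_s: 13.5
tcp_pos: [0.5934, 0.199, 0.1939]
orientation: [[-0.993, -0.114, -0.002], [-0.114, 0.993, -0.001], [0.002, -0.001, -1.0]]
force: [-0.8, 0.3, -1.5]
width: 0.339
```

Run:
```python
from h import *
rel([.595,.2,.196],np.radians(6.6)); print(abs(robot.get_obs()['qvel']).max())
a=snap('wrist','c3')[:,:,::-1]; cv2.imwrite('pics/z8.png',cv2.resize(a[80:400,100:460],(675,600)))
rel([.595,.2,.196])
```

```text
t=13.50 tcp=[0.5934 0.199  0.1939] shift_cm=[-0.17  0.08 -0.21] world turn 0.03 deg (tool wz=-0.03)
0.01340943479680745
t=13.55 tcp=[0.5936 0.1988 0.1941] shift_cm=[-0.15  0.1  -0.19]
```

View pics/z8.png

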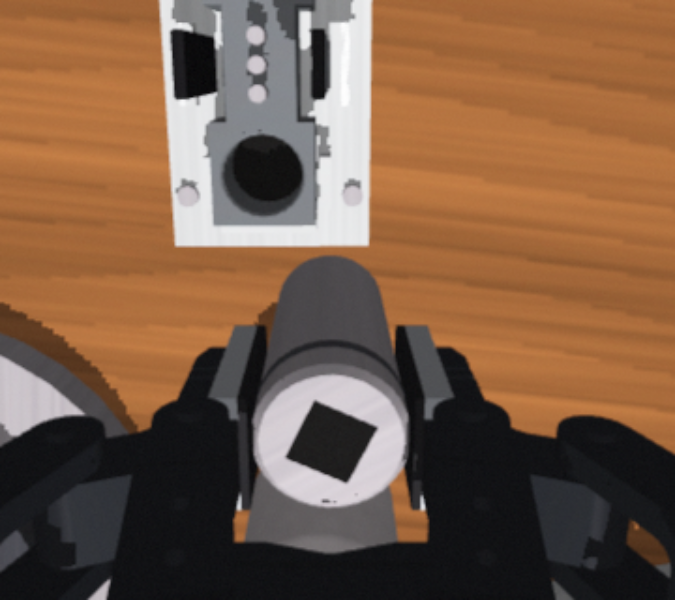

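At rest: wide bore centre at about full (240.3,173.3), held thick socket top at (276.5,314.7), upright. The cradle edge is level in the picture, so the yaw agrees.

Run:
```python
from h import *
g=cv2.cvtColor(load('c3')[0],cv2.COLOR_BGR2GRAY)
sub=g[147:201,214:267]
for th in(75,90):
    cs,_=cv2.findContours((sub<th).astype(np.uint8),cv2.RETR_EXTERNAL,cv2.CHAIN_APPROX_NONE);c=max(cs,key=cv2.contourArea)
    e=cv2.fitEllipse(cv2.convexHull(c)); E=np.array(e[0])+[214,147]; print(th,E,e[1])
zt=.1940+.075-.0517
b=ray('c3',(240.2,173.3),.044); s=ray('c3',(276.5,314.7),zt)
o=robot.get_obs();R=o['orientation']
print('bore',b,'sock-tcp mm',(R.T@(s-o['tcp_pos'])*1e3).round(1),'shift cm',(R.T@(b-s)*100).round(2))
d=b[:2]-[.4859,.1586];print(np.linalg.norm(d),np.degrees(np.arctan2(d[1],d[0])))
```

```text
75 [239.96974564 172.9718399 ] (41.936920166015625, 42.64504623413086)
90 [239.88276672 173.05890274] (42.70457077026367, 43.30128479003906)
bore [0.5753444  0.16928788 0.044     ] sock-tcp mm [ -0.2   1.2 -23.2] shift cm [ 2.16 -2.84 17.33]
0.0900806959986704 6.814074388182544
```

{"op": "carry_out", "data": {
  "rows": [
    [[0.7,-1,0],[0,0,0],2.6],
    [[0.7,-0.9,2],[0,0,0],2.6],
    [[0.75,-0.97,2.5],[0,0,0],2.6],
    [[0,0,2.5],[0,0,0],2.6],
    [[0,0,1],[0,0,0],2.6]
  ]
}}

```text
time_s: 13.97
tcp_pos: [0.5727, 0.1662, 0.1112]
orientation: [[-0.994, -0.113, -0.006], [-0.113, 0.994, -0.002], [0.006, -0.001, -1.0]]
force: [-0.7, 0.0, -3.9]
width: 0.335
```

{"op": "carry_out", "data": {
  "rows": [
    [[0,0,0],[0,0,0],2.6],
    [[0,0,0],[0,0,0],2.6],
    [[0,0,0],[0,0,0],2.6],
    [[0,0,0],[0,0,0],2.6]
  ]
}}

```text
time_s: 14.3
tcp_pos: [0.5775, 0.1696, 0.117]
orientation: [[-0.993, -0.115, 0.004], [-0.115, 0.993, 0.001], [-0.004, 0.0, -1.0]]
force: [0.5, -0.5, -1.7]
width: 0.337
```

Run:
```python
from h import *
R=robot.get_obs()['orientation']; p=np.array([.5936,.1988,.1941])+R@[.0215,-.0287,0]; print(p);rel([*p[:2],.106],np.radians(6.7))
```

```text
[0.57555094 0.16781351 0.19400591]
t=14.30 tcp=[0.5775 0.1696 0.117 ] shift_cm=[ 0.22 -0.15  1.1 ] world turn 0.08 deg (tool wz=-0.08)
```

{"op": "carry_out", "data": {
  "rows": [
    [[0.2,-0.1,0.5],[0,0,0],2.6],
    [[0,0,0.6],[0,0,0],2.6],
    [[0,0,0.6],[0,0,0],2.6],
    [[0,0,0.6],[0,0,0],2.6],
    [[0,0,0.4],[0,0,0],2.6]
  ]
}}

```text
time_s: 14.72
tcp_pos: [0.5731, 0.1679, 0.0864]
orientation: [[-0.993, -0.115, -0.002], [-0.115, 0.993, -0.0], [0.002, -0.0, -1.0]]
force: [0.1, 0.7, -2.4]
width: 0.339
```

{"op": "carry_out", "data": {
  "rows": [
    [[0,0,0.2],[0,0,0],2.6],
    [[0,0,0],[0,0,0],2.6],
    [[0,0,0],[0,0,0],2.6]
  ]
}}

```text
time_s: 14.97
tcp_pos: [0.5737, 0.168, 0.0855]
orientation: [[-0.993, -0.115, -0.0], [-0.115, 0.993, -0.0], [0.0, -0.0, -1.0]]
force: [-0.7, 0.4, -2.4]
width: 0.334
```

{"op": "carry_out", "data": {
  "rows": [
    [[-0.15,0,0.3],[0,0,0],2.6],
    [[0,0,0.5],[0,0,0],2.6],
    [[0,0,0.5],[0,0,0],2.6],
    [[0,0,0.3],[0,0,0],2.6],
    [[0,0,0],[0,0,0],2.6]
  ]
}}

```text
time_s: 15.38
tcp_pos: [0.5745, 0.1679, 0.0685]
orientation: [[-0.993, -0.115, -0.002], [-0.115, 0.993, -0.0], [0.002, -0.0, -1.0]]
force: [-0.0, -0.2, -1.9]
width: 0.333
```

{"op": "carry_out", "data": {
  "rows": [
    [[0,0,0],[0,0,0],2.6],
    [[0,0,0],[0,0,0],2.6]
  ]
}}

```text
time_s: 15.55
tcp_pos: [0.5754, 0.1682, 0.0698]
orientation: [[-0.993, -0.115, 0.0], [-0.115, 0.993, 0.0], [-0.0, -0.0, -1.0]]
force: [0.5, -0.8, -2.2]
width: 0.343
```

Bottom about 2 mm above the bore floor; release and rise.

{"op": "carry_out", "data": {
  "rows": [
    [[0,0,0.15],[0,0,0],2.6],
    [[0,0,0],[0,0,0],2.6],
    [[0,0,0],[0,0,0],4.5],
    [[0,0,0],[0,0,0],6.5],
    [[0,0,0],[0,0,0],6.5]
  ]
}}

```text
time_s: 15.97
tcp_pos: [0.5759, 0.1683, 0.0689]
orientation: [[-0.993, -0.115, 0.001], [-0.115, 0.993, 0.0], [-0.001, 0.0, -1.0]]
force: [0.1, -0.3, 1.2]
width: 0.749
```

{"op": "carry_out", "data": {
  "rows": [
    [[0,0,0],[0,0,0],7],
    [[0,0,-1.5],[0,0,0],8],
    [[0,0,-2.5],[0,0,0],8.5],
    [[0,0,-3.5],[0,0,0],8.5],
    [[0,0,-2.5],[0,0,0],8.5]
  ]
}}

```text
time_s: 16.38
tcp_pos: [0.5758, 0.1683, 0.1705]
orientation: [[-0.993, -0.115, 0.001], [-0.115, 0.993, 0.0], [-0.001, 0.0, -1.0]]
force: [0.5, 0.2, 0.6]
width: 0.993
```

{"op": "carry_out", "data": {
  "rows": [
    [[0,0,0],[0,0,0],8.5],
    [[0,0,0],[0,0,0],8.5],
    [[0,0,0],[0,0,0],8.5]
  ]
}}

```text
time_s: 16.63
tcp_pos: [0.575, 0.168, 0.1679]
orientation: [[-0.993, -0.115, -0.0], [-0.115, 0.993, -0.0], [0.0, -0.0, -1.0]]
force: [0.0, -0.0, -1.1]
width: 0.998
```

Run:
```python
from h import *
a=snap('side','d3')[:,:,::-1]; b=snap('wrist','w3')[:,:,::-1]
cv2.imwrite('pics/z9.png',np.hstack([cv2.resize(a[145:235,220:340],(400,300),interpolation=cv2.INTER_CUBIC),cv2.resize(b,(400,300),interpolation=cv2.INTER_AREA)]))
rel([.5306,.1635,.055],np.radians(6.7))
```

```text
t=16.73 tcp=[0.574  0.1678 0.1664] shift_cm=[ 4.33  0.08 11.15] world turn 0.08 deg (tool wz=-0.08)
```

View pics/z9.png

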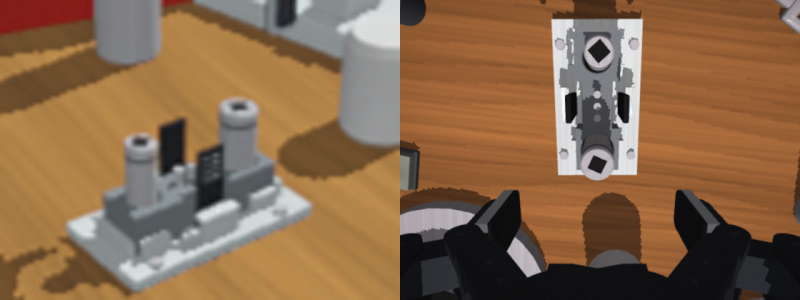

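Both sockets stand in their bores: narrow at crop (140,170), wide at (238,130); the wrist view agrees. Now the pinch.

{"op": "carry_out", "data": {
  "rows": [
    [[1.5,0,0],[0,0,0],8.5],
    [[1.5,0,0.5],[0,0,0],8.5],
    [[1.3,0.08,1],[0,0,0],8.5],
    [[0,0,1.5],[0,0,0],8.5],
    [[0,0,1],[0,0,0],8.5]
  ]
}}

```text
time_s: 17.15
tcp_pos: [0.5302, 0.1635, 0.1255]
orientation: [[-0.993, -0.115, -0.004], [-0.115, 0.993, -0.001], [0.004, -0.001, -1.0]]
force: [-0.8, -0.2, 0.8]
width: 0.992
```

{"op": "carry_out", "data": {
  "rows": [
    [[0,0,0],[0,0,0],8.5],
    [[0,0,0],[0,0,0],8.5],
    [[0,0,0],[0,0,0],8.5]
  ]
}}

```text
time_s: 17.4
tcp_pos: [0.533, 0.164, 0.1282]
orientation: [[-0.993, -0.115, -0.0], [-0.115, 0.993, -0.0], [0.0, -0.0, -1.0]]
force: [-0.5, 0.5, 0.2]
width: 0.997
```

Run:
```python
from h import *
rel([.5306,.1637,.052],np.radians(6.7))
```

```text
t=17.40 tcp=[0.533  0.164  0.1282] shift_cm=[ 0.24 -0.    7.62] world turn 0.09 deg (tool wz=-0.09)
```

{"op": "carry_out", "data": {
  "rows": [
    [[0.2,0,1.5],[0,0,0],8.5],
    [[0,0,2],[0,0,0],8.5],
    [[0,0,2],[0,0,0],8.5],
    [[0,0,1.3],[0,0,0],8.5],
    [[0,0,0.5],[0,0,0],8.5]
  ]
}}

```text
time_s: 17.82
tcp_pos: [0.5296, 0.1635, 0.0535]
orientation: [[-0.993, -0.115, -0.003], [-0.115, 0.993, -0.001], [0.003, -0.0, -1.0]]
force: [-0.8, -0.2, -1.4]
width: 0.999
```

{"op": "carry_out", "data": {
  "rows": [
    [[0,0,0],[0,0,0],8.5],
    [[0,0,0],[0,0,0],8.5],
    [[0,0,0],[0,0,0],8.5],
    [[0,0,0],[0,0,0],8.5]
  ]
}}

```text
time_s: 18.15
tcp_pos: [0.5318, 0.1641, 0.0567]
orientation: [[-0.993, -0.115, 0.002], [-0.115, 0.993, 0.001], [-0.003, 0.0, -1.0]]
force: [-0.3, -0.3, 0.2]
width: 0.993
```

Run:
```python
from h import *
rel([.5306,.1637,.052],np.radians(6.7))
```

```text
t=18.15 tcp=[0.5318 0.1641 0.0567] shift_cm=[ 0.12 -0.02  0.47] world turn 0.08 deg (tool wz=-0.08)
```

{"op": "carry_out", "data": {
  "rows": [
    [[0.1,0,0.3],[0,0,0],8.5],
    [[0,0,0],[0,0,0],4.2],
    [[0,0,0],[0,0,0],4.2],
    [[0,0,0],[0,0,0],4.2],
    [[0,0,0],[0,0,0],4.2]
  ],
  "force": 50
}}

```text
time_s: 18.57
tcp_pos: [0.53, 0.163, 0.0532]
orientation: [[-0.993, -0.116, 0.0], [-0.116, 0.993, -0.001], [-0.0, -0.001, -1.0]]
force: [-3.7, -1.2, 5.0]
width: 0.495
```

{"op": "carry_out", "data": {
  "rows": [
    [[0,0,0],[0,0,0],4.0],
    [[0,0,0],[0,0,0],4.0],
    [[0,0,0],[0,0,0],4.0],
    [[0,0,0],[0,0,0],4.0],
    [[0,0,0],[0,0,0],4.0]
  ]
}}

```text
time_s: 18.98
tcp_pos: [0.53, 0.1631, 0.0538]
orientation: [[-0.993, -0.116, 0.001], [-0.116, 0.993, -0.001], [-0.0, -0.001, -1.0]]
force: [-2.5, -3.2, 8.8]
width: 0.482
```

{"op": "carry_out", "data": {
  "rows": [
    [[0,0,0],[0,0,0],3.8],
    [[0,0,0],[0,0,0],3.8],
    [[0,0,0],[0,0,0],3.8]
  ]
}}

```text
time_s: 19.23
tcp_pos: [0.53, 0.1631, 0.0541]
orientation: [[-0.993, -0.116, 0.0], [-0.116, 0.993, -0.001], [-0.0, -0.001, -1.0]]
force: [-3.4, -4.5, 11.9]
width: 0.465
```

The opening keeps shrinking below 44 mm, so I'll look before lifting.

Run:
```python
from h import *
a=snap('side','d4')[:,:,::-1]; b=snap('wrist','w4')[:,:,::-1]
cv2.imwrite('pics/z10.png',np.hstack([cv2.resize(a[140:230,220:340],(400,400*90//120),interpolation=cv2.INTER_CUBIC),cv2.resize(b[120:420,80:480],(400,300),interpolation=cv2.INTER_AREA)]))
o=robot.get_obs();print(o['width']*85.4,o['force'],o['wrist_torque'])
```

```text
39.316988528758024 [-3.33288121 -3.91858096 11.50130987] [-0.60396545  0.60639512  0.06722399]
```

View pics/z10.png

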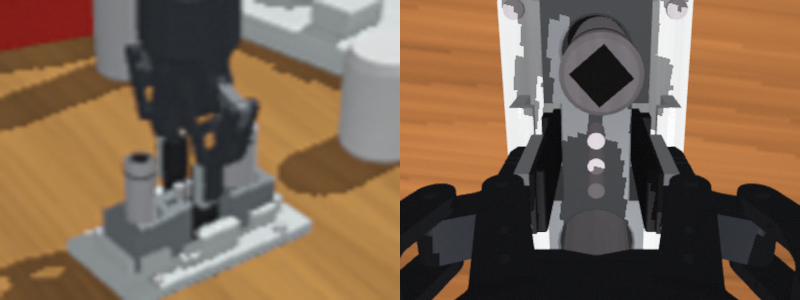

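Both pads lie flat on the black tabs, the catches are in, and both sockets are still down (wrist crop: tabs at (545,170) and (650,170)). Lifting gently.

{"op": "carry_out", "data": {
  "rows": [
    [[0,0,-0.1],[0,0,0],3.8],
    [[0,0,-0.2],[0,0,0],3.8],
    [[0,0,-0.3],[0,0,0],3.8],
    [[0,0,-0.4],[0,0,0],3.8],
    [[0,0,-0.5],[0,0,0],3.8]
  ]
}}

```text
time_s: 19.75
tcp_pos: [0.5282, 0.1635, 0.0662]
orientation: [[-0.993, -0.115, -0.003], [-0.115, 0.993, -0.001], [0.003, -0.0, -1.0]]
force: [-0.1, 0.3, -5.9]
width: 0.46
```

Wrist force is -5.9 N, about the weight of carrier plus sockets: it is free. Continue.

{"op": "carry_out", "data": {
  "rows": [
    [[0,0,-0.8],[0,0,0],3.8],
    [[0,0,-1.2],[0,0,0],3.8],
    [[0,0,-1.5],[0,0,0],3.8],
    [[0,0,-1.5],[0,0,0],3.8],
    [[0,0,-1.5],[0,0,0],3.8]
  ]
}}

```text
time_s: 20.17
tcp_pos: [0.5296, 0.1637, 0.1339]
orientation: [[-0.993, -0.115, 0.001], [-0.115, 0.993, 0.0], [-0.001, 0.0, -1.0]]
force: [0.3, 0.7, -5.1]
width: 0.458
```

{"op": "carry_out", "data": {
  "rows": [
    [[0,0,-1.5],[0,0,0],3.8],
    [[0,0,-1.5],[0,0,0],3.8],
    [[0,0,-1.5],[0,0,0],3.8],
    [[0,0,-1.2],[0,0,0],3.8],
    [[0,0,-0.7],[0,0,0],3.8]
  ]
}}

```text
time_s: 20.58
tcp_pos: [0.5306, 0.164, 0.1991]
orientation: [[-0.993, -0.115, 0.003], [-0.115, 0.993, 0.001], [-0.004, 0.001, -1.0]]
force: [-0.1, 0.1, -5.2]
width: 0.46
```

{"op": "carry_out", "data": {
  "rows": [
    [[0,0,-0.4],[0,0,0],3.8],
    [[0,0,0],[0,0,0],3.8],
    [[0,0,0],[0,0,0],3.8],
    [[0,0,0],[0,0,0],3.8],
    [[0,0,0],[0,0,0],3.8]
  ]
}}

```text
time_s: 21.0
tcp_pos: [0.5288, 0.1635, 0.199]
orientation: [[-0.993, -0.115, -0.002], [-0.115, 0.993, -0.001], [0.002, -0.0, -1.0]]
force: [0.1, -0.4, -6.2]
width: 0.461
```

{"op": "carry_out", "data": {
  "rows": [
    [[0,0,0],[0,0,0],3.8],
    [[0,0,0],[0,0,0],3.8],
    [[0,0,0],[0,0,0],3.8],
    [[0,0,0],[0,0,0],3.8],
    [[0,0,0],[0,0,0],3.8]
  ]
}}

```text
time_s: 21.42
tcp_pos: [0.5296, 0.1637, 0.2002]
orientation: [[-0.993, -0.115, -0.0], [-0.115, 0.993, -0.0], [0.0, -0.0, -1.0]]
force: [0.3, 0.3, -6.1]
width: 0.458
```

Run:
```python
from h import *
a=snap('side','d5')[:,:,::-1]; b=snap('wrist','w5')[:,:,::-1]
cv2.imwrite('pics/z11.png',np.hstack([cv2.resize(a[90:240,180:380],(400,300),interpolation=cv2.INTER_CUBIC),cv2.resize(b[120:420,80:480],(400,300),interpolation=cv2.INTER_AREA)]))
o=robot.get_obs();print(o['time_s'],o['tcp_pos'],o['width']*85.4,o['force'],abs(o['qvel']).max())
```

```text
21.5167 [0.52958913 0.16365504 0.20030699] 39.3313655598027 [ 0.71321995 -0.54682986 -6.94598616] 0.0017173098173113518
```

View pics/z11.png

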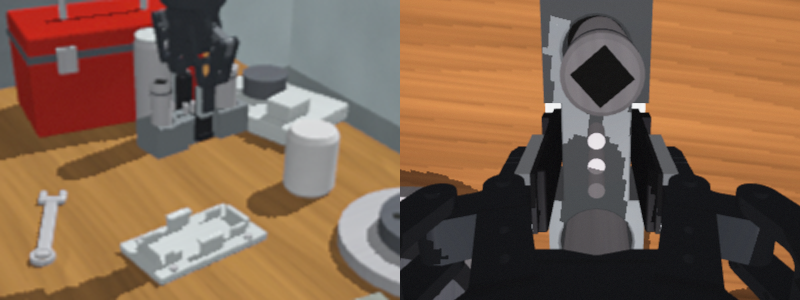

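The carrier hangs level in the gripper, well above the empty cradle (crop (190,240)). Both sockets are in it, and the wrist view is unchanged from before the lift. Handing in.

```bash
python3 -c "
from cell import robot
print(robot.finish_job())"
```

```text
the job is handed in; nothing more can be done
None
```

I dropped both sockets into their own bores with the carrier still clipped in. Then I pinched the two catches, lifted the carrier out and handed the job in while holding it; the hand-in gave no verdict.

**Last checks (21.5 s on the clock):**
- **Height:** the TCP had risen about 146 mm since the pinch, which puts the carrier's underside at about 0.156 m.
- **Stillness and load:** the tool pointed straight down and the largest joint speed was 0.002 rad/s. The wrist force was 6–7 N, slightly above the weight I expected for the carrier and sockets (about 5.4 N).
- **Pictures:** the last side view showed the carrier level above the empty cradle with both sockets in it. The wrist view matched the one from before the lift, so I saw no slip.

**What disagreed:**
- My first wrist look was taken while the arm was still moving, so my position for the thin socket was about 5 mm off. The jaws pushed the socket to centre as they closed, and I took the later measurements at rest.
- The two fixed cameras differed from each other by about 1 cm.
- During the pinch the gripper reported a 39 mm opening, although the tabs measure 44 mm when fully squeezed. I put this down to give in the fingers, because the sockets also read 1–1.5 mm thin and the pictures show the pads flat on the tabs.
- I had no direct reading of the catch travel.

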